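# Unbar the steel block

### The job

The steel block is locked in its fixture by a bar lying in two open-topped U brackets. Lift the bar straight up out of both brackets together, keeping it level all the time, and lay it in the two notches of the empty bar rest; then take the steel block out of the fixture and set it down gently in the tray, flat on the floor of the tray with its holes up. Leave the two bottles, the tin and the loupe standing where they are.

Things in the scene. Friction and masses are not known exactly. Their poses are not given: they have to be found in the camera images.
- fixture: Fixed; ply base 190 (x) x 70 (y) x 12 mm, origin under its centre on the bench, z up. Blue U brackets at x = -65, +65 mm, 8 mm thick (x), 38 mm wide (y): slot 22 mm wide, seat at z = 55, tops at z = 85. Low guides (to z = 22) hold the block, length along x, 3 mm play; the middle 48 mm of its long sides is free. Stands left, middle or right (rest and tray at the others), yaw within 0.5 rad
- bar: Loose aluminium bar, 18 x 18 mm section, about 0.22 kg, along its x; origin on its axis at mid length, 64 mm above the bench in fixture or rest. Red end collars (30 mm round) at 72 to 80 mm each side, just outside the brackets; tips to 85. Black rubber foot (30 x 14 mm) under the middle reaches 24 mm below the axis. 122 mm are free between the brackets. Starts in the brackets, along fixture x
- bar_end_a (a point): Point on the bar's axis in the collar at its +x end, 78 mm from the middle
- bar_end_b (a point): Point on the bar's axis in the collar at its -x end, 78 mm from the middle
- steel_block: Loose ground steel block 25 (x) x 75 (y) x 25 mm (z), about 0.36 kg, dark holes in its top; origin at the centre of its underside, z up, its length along its own y. Starts in the fixture under the bar (3 mm below its foot), underside at z = 12 mm, length along the fixture's x
- bar_rest: Fixed empty rest. Ply base 160 (x) x 70 (y) x 12 mm; origin under its centre on the bench, z up. Two grey posts at x = -53, +53 mm, 8 mm thick (x), 46 mm wide (y), each with an open-topped notch 28 mm wide (y), seat at z = 55, top at z = 67 mm. The bar lies in both notches along x, either way round, collars outside the posts, 15 mm end play each way. Yaw within 0.5 rad
- tray: Fixed grey open tray, outside 140 (x) x 120 (y) x 22 mm high, walls 4 mm, inner floor at z = 4 mm; origin at the centre of its underside on the bench. Turned up to 0.5 rad
- lens_cleaner: Loose bystander: blue lens cleaner bottle with black pump cap, 47 mm diameter, 136 mm tall, standing close to one end of the fixture; origin at the centre of its underside
- glue_bottle: Loose bystander: white glue bottle with red cap, 41 mm diameter, 129 mm tall, standing close to the other end of the fixture; origin at the centre of its underside
- tin_can: Loose bystander: round grey-white tin, 57 mm diameter, 49 mm tall, standing close to one long side of the fixture; origin at the centre of its underside
- loupe: Loose bystander: black loupe standing on its skirt, 40 mm diameter, 34 mm tall, close to the other long side of the fixture; origin at the centre of its underside
Not all that is in view belongs to the job. What is shaped like the bar_rest but pink is not meant.

How it is judged:
By the outcome, as a careful person would: the job done as asked, in the order asked, and still so for the second after the job is handed in, with the robot touching nothing.
It also fails if it takes over 64 s, if anything falls off the work surface, if the arm or the gripper's body presses on something with over 40 N, if the wrist force passes 120 N, or if a joint passes its speed limit or range.

### The arm

A 7-joint arm with a two-finger parallel gripper is mounted at the origin on a cart in front of the work surface, level with it; the furniture and walls round the work are solid. World frame = base frame: x ahead of the robot, y to its left, z up, the work surface at z = 0. Lengths are in m, angles in rad, forces in N, time in s.
With the tool pointing down it reaches from about 0.4 to 0.85 m from the base axis. Payload 4.4 kg.
Tool frame: the origin (TCP) lies midway between the tips of the shut fingers; the grasp point (between the pads) lies env.grasp_offset behind it (env.grasp_offset is the distance from the TCP to the grasp point, in m); z points along the fingers, y is the direction in which the jaws open and shut (so a half turn about z gives the same grasp; the last joint's range is limited). The gripper opens to 94 mm and grips with 3 to 60 N. Pads are 16 mm wide; open, the fingers measure 119 mm over their backs; the gripper's body (75 mm by 177 mm) begins 78 mm behind the grasp point.
Start: joints at [1.169, 0.628, 0.038, 1.517, -0.027, 0.996, -0.02], TCP at [0.214, -0.614, 0.205] pointing down, gripper open.
Joint ranges: [-3.06, 3.06], [-0.37, 2.12], [-1.25, 1.32], [0.18, 2.47], [-1.1, 4.24], [0.23, 1.98], [-2.94, 2.94]. Speed limits (rad/s): [2.57, 2.57, 3.14, 3.14, 3.14, 3.14, 3.14].

### API

Orientations are given as [roll, pitch, yaw] about the fixed x, y, z axes, in that order (R = Rz(yaw) Ry(pitch) Rx(roll)).
In Python, from bench import env gives the robot as it stands.
- The arm moves only by the tool arm_command, never from a script. Its argument "series" is a list of rows, each a list of 4 numbers: the shift along the tool's x, y, z in mm, then the turn about the tool's z in degrees. A call has 1 to 12 rows; each row is the pose to reach, as a shift and turn from the pose commanded when the call began, along the tool's axes at that moment; what a row does not reach only later rows make up. A row lasts 1/12 s, in which the tool goes at most 41.7 mm and 7.16 degrees, less where a joint would pass 70% of its speed; a pose out of reach is approached as far as the arm can. A call with a gripper value outside its range is refused whole. "claw" is the finger opening in mm, from 0 to 94, set as the call begins (left out, the last holds). The fingers move at their own pace and stop on an object; "squeeze" is the grip in N (left out, the last holds). Time passes only in rows, so rows that repeat a pose let the fingers close. It gives the time, the measured TCP pose, the force and the opening at its end, in the units of the state.
- env.sense(): the state, without advancing time (a new reading comes with each control period).
- env.get_image(name): name is "scene" or "top" or "wrist"; returns (picture, depth): 400x640x3 uint8, blue, green, red; 400x640 float32, m along the optical axis (not along the pixel's ray), 0 where there is no reading.
- env.get_calibration(name): a dict with "intrinsics" (3x3 intrinsics, pixels), "rvec" (rotation vector, rad) and "tvec" (3), from world to camera coordinates, as OpenCV has them; the wrist camera has in their place "hand_eye" (4x4, takes a point from camera to tool coordinates, whose origin is the TCP and whose axes are the flange's). Camera axes: x right, y down, z forward; pixel columns grow to the right and rows downward; lengths in m; the calibration is good to about 2 mm. A picture is of the moment at which its call begins: read the wrist's pose just before it. get_calibration takes no time and is no camera call.
- env.close_job(): hands the job in, once; it reports no verdict.
Trained networks look in the newest picture that a camera, given by its name, has taken for a name from the list of things; names that differ only in an ending like _2 or _b are one class to them, and where a whole thing is asked for, a point or a joint stands for the part that bears it (a point fixed in the world has none). Each returns a list of dicts, best first, with "conf" (0 to 1); they miss things now and then, are a little off and sometimes report something else, mostly with a low value. They report only what shows in the picture. A call takes as long as a camera call. They do not tell look-alikes from the thing itself.
- env.boxes_of(camera, query): "extent" ([left, top, width, height] in pixels, round what is visible of it).
The state is a dict: "clock": time; "qpos": joint angles; "qd": joint speeds; "joint_efforts": joint torques, N m; "tcp_pos": TCP position; "tcp_rot": TCP orientation; "contact_force": force on the tool from outside, world axes, zero at the start; "torque": the same for the moment, N m; "finger_gap": opening from 0.0 (shut) to 1.0 (fully open).
Only numpy, scipy, OpenCV 4.12 (cv2) and the standard library are available. Lean on these libraries where they do the work, as an engineer would, in place of code of your own. Each camera call takes 0.05 s, during which the arm holds its last target.

## Working session

There is one attempt and no reset: what is moved stays moved. The work goes in short steps, Python scripts to look and compute and a tool call to move; the robot and the scene stay as the last step left them, time stands still between calls to the robot, and variables do not carry over. Pictures are saved under pics/ and viewed, and the job is handed in when it is done.

Besides the shell and the picture viewer there is one more tool, called as a command line: name --pt "numbers of a row" for each row, then --argument value for the rest. arm_command: Moves the arm, as the interface text tells. Its arguments: {"type":"object","properties":{"series":{"type":"array","items":{"type":"array","items":{"type":"number"}}},"claw":{"type":"number"},"squeeze":{"type":"number"}},"required":["series"]}

```bash
ls; mkdir -p pics
python3 - <<'E'
from bench import env
import cv2,numpy as np
s=env.sense();print({k:np.round(v,3) for k,v in s.items()}, env.grasp_offset)
for n in ["scene","top"]:
    im,d=env.get_image(n);cv2.imwrite(f"pics/{n}0.png",im);np.save(f"pics/{n}0.npy",d)
    c=env.get_calibration(n);print(n,{k:np.round(v,4).tolist() for k,v in c.items()})
print(env.get_calibration("wrist"))
for q in ["fixture","bar","steel_block","bar_rest","tray","lens_cleaner","glue_bottle","tin_can","loupe"]:
    for n in ["scene","top"]:
        print(q,n,[(np.round(r["extent"]).tolist(),round(r["conf"],2)) for r in env.boxes_of(n,q)][:4])
print(env.sense()["clock"])
E
```

```text
pics
{'clock': np.float64(0.0), 'qpos': array([ 1.169,  0.629,  0.038,  1.518, -0.027,  0.996, -0.02 ]), 'qd': array([-0.001,  0.001,  0.001,  0.002,  0.001,  0.001, -0.   ]), 'joint_efforts': array([ 0.0000e+00, -5.4974e+01,  1.1430e+00, -1.8663e+01, -5.2000e-02,
        2.4000e-02,  0.0000e+00]), 'tcp_pos': array([ 0.214, -0.613,  0.205]), 'tcp_rot': array([-3.14 ,  0.   ,  0.336]), 'contact_force': array([ 0.098,  0.028, -0.019]), 'torque': array([-0.02 ,  0.045, -0.008]), 'finger_gap': np.float64(0.999)} 0.0188
scene {'intrinsics': [[508.2694, 0.0, 323.2074], [0.0, 508.2694, 197.1487], [0.0, 0.0, 1.0]], 'rvec': [1.9605, -0.419, 0.2671], 'tvec': [-0.4717, 0.1198, 1.521]}
top {'intrinsics': [[488.0117, 0.0, 321.2154], [0.0, 488.0117, 204.1102], [0.0, 0.0, 1.0]], 'rvec': [2.1524, -2.1169, 0.132], 'tvec': [-0.0573, 0.4859, 1.4739]}
{'intrinsics': array([[294.3260256 ,   0.        , 318.13168705],
       [  0.        , 294.3260256 , 204.96394956],
       [  0.        ,   0.        ,   1.        ]]), 'hand_eye': array([[-2.64924508e-05, -9.63495752e-01, -2.67723618e-01,
         7.7358
[... 732 characters left out ...]
.0, 190.0, 39.0, 24.0], 0.55)]
bar_rest top [([455.0, 197.0, 37.0, 53.0], 0.81), ([289.0, 168.0, 32.0, 54.0], 0.74)]
tray scene [([268.0, 166.0, 19.0, 17.0], 0.6)]
tray top [([190.0, 173.0, 54.0, 54.0], 0.89)]
lens_cleaner scene [([318.0, 232.0, 3.0, 34.0], 0.47)]
lens_cleaner top [([407.0, 235.0, 20.0, 19.0], 0.66), ([384.0, 171.0, 36.0, 63.0], 0.54)]
glue_bottle scene [([389.0, 196.0, 15.0, 46.0], 0.57)]
glue_bottle top [([389.0, 154.0, 16.0, 15.0], 0.76)]
tin_can scene []
tin_can top [([365.0, 209.0, 18.0, 18.0], 0.66)]
loupe scene [([378.0, 251.0, 15.0, 18.0], 0.78), ([388.0, 200.0, 14.0, 42.0], 0.64), ([338.0, 216.0, 42.0, 27.0], 0.32)]
loupe top [([422.0, 189.0, 17.0, 13.0], 0.56)]
1.0
```

Run:
```python
import cv2
for n,(x,y,w,h) in {"scene":(240,140,200,180),"top":(170,130,340,140)}.items():
    im=cv2.imread(f"pics/{n}0.png"); cv2.imwrite(f"pics/{n}0c.png",cv2.resize(im[y:y+h,x:x+w],None,fx=(3.3 if n=="scene" else 2.35),fy=(3.3 if n=="scene" else 2.35),interpolation=cv2.INTER_CUBIC))
```

```text
(no output)
```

View pics/scene0.png

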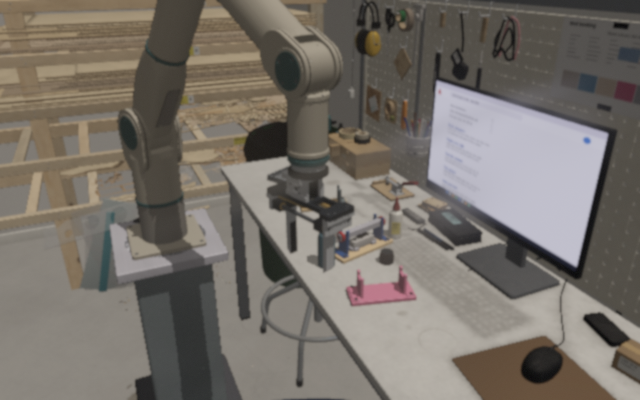

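View pics/top0.png

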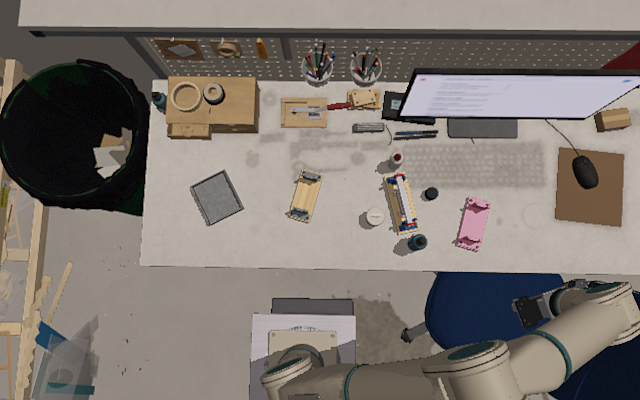

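```bash
sleep 0
```

```text
(no output)
```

View pics/scene0c.png

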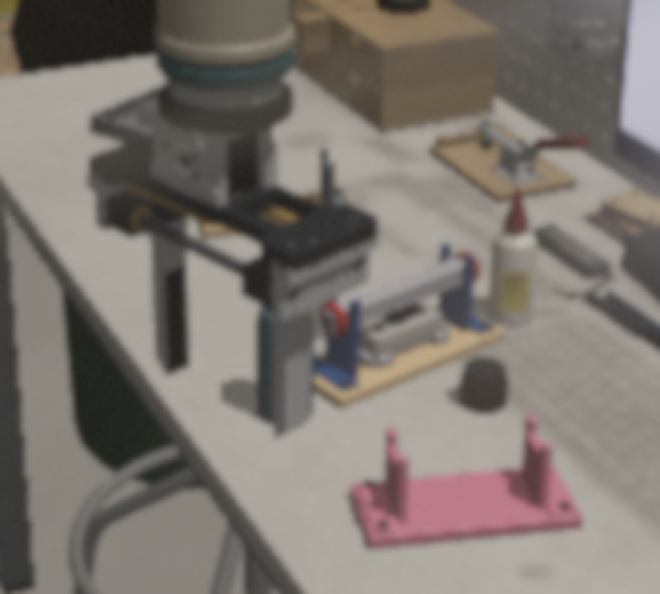

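View pics/top0c.png

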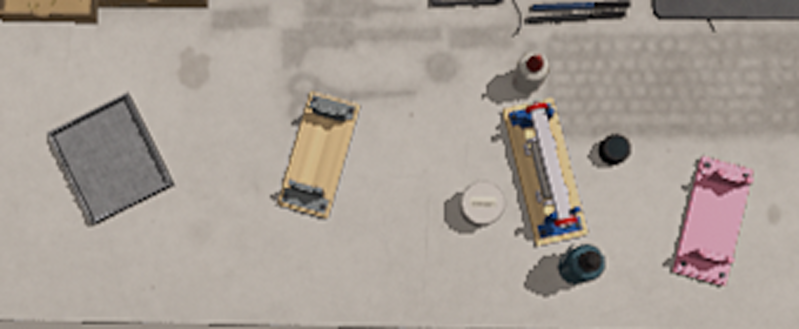

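The scene view shows the pink look-alike at (380,285) and the fixture with the bar at about (365,240). In the top view the fixture is at (400,203), the empty ply-and-grey rest at (305,196), the tray at (217,198) and the pink decoy at (473,223).

Candidates for the rest: ply/grey (305,196) and pink (473,223). I choose the ply/grey one. The only candidate for the bar is at (400,203).

```bash
cat > h.py <<'E'
import numpy as np,cv2
from scipy.spatial.transform import Rotation as R
def cam(env,n,s=None):
    c=env.get_calibration(n)
    K=np.array(c["intrinsics"])
    if n=="wrist":
        T=np.eye(4);T[:3,:3]=R.from_euler("xyz",s["tcp_rot"]).as_matrix();T[:3,3]=s["tcp_pos"]
        T=T@np.array(c["hand_eye"])  # cam->world
    else:
        W=np.eye(4);W[:3,:3]=R.from_rotvec(np.array(c["rvec"]).ravel()).as_matrix();W[:3,3]=np.array(c["tvec"]).ravel()
        T=np.linalg.inv(W)
    return K,T
def onplane(K,T,uv,z):
    uv=np.atleast_2d(uv).astype(float)
    d=np.c_[uv,np.ones(len(uv))]@np.linalg.inv(K).T@T[:3,:3].T
    return T[:3,3]+d*((z-T[2,3])/d[:,2])[:,None]
def proj(K,T,P):
    P=np.atleast_2d(P);p=(P-T[:3,3])@T[:3,:3]@K.T
    return p[:,:2]/p[:,2:]
def cloud(K,T,D):
    v,u=np.mgrid[:D.shape[0],:D.shape[1]]
    p=np.stack([u,v,np.ones_like(u)],-1)@np.linalg.inv(K).T*D[...,None]
    return p@T[:3,:3].T+T[:3,3]
E
python3 - <<'E'
from bench import env
from h import *
K,T=cam(env,"top");D=np.load("pics/top0.npy")
print("cam",T[:3,3])
P=cloud(K,T,D)
for n,uv,z in [("fix bar",(400,203),.064),("glue",(397,160),.12),("lens",(418,242),.13),("tin",(374,217),.049),("loupe",(431,193),.034),("rest",(305,196),.012),("tray",(217,198),.004),("pink",(473,223),.012)]:
    print(n,onplane(K,T,uv,z).round(3),P[uv[1],uv[0]].round(3))
E
```

```text
cam [ 0.26702086 -0.08562088  1.52749509]
fix bar [[ 0.49  -0.288  0.064]] [ 0.494 -0.292  0.033]
glue [[ 0.609 -0.272  0.12 ]] [ 0.613 -0.275  0.102]
lens [[ 0.368 -0.329  0.13 ]] [ 0.369 -0.333  0.111]
tin [[ 0.448 -0.211  0.049]] [ 0.448 -0.212  0.042]
loupe [[ 0.527 -0.388  0.034]] [ 0.525 -0.386  0.043]
rest [[0.515 0.003 0.012]] [0.515 0.003 0.014]
tray [[0.506 0.283 0.004]] [0.506 0.283 0.003]
pink [[ 0.438 -0.52   0.012]] [ 0.438 -0.521  0.009]
```

arm_command --pt "20 -12 -15 0" --pt "50 -30 -45 1" --pt "85 -50 -45 2" --pt "120 -70 -45 3" --pt "155 -90 -45 4" --pt "190 -111 -45 5" --pt "226 -132 -45 6" --pt "262 -153 -45 7" --pt "298 -174 -45 7" --pt "334 -195 -45 7" --pt "358 -209 -45 7" --pt "367 -214 -45 7" --claw 50

```text
clock: 2.0
tcp_pos: [0.494, -0.2853, 0.2506]
tcp_rot: [-3.14, -0.003, 0.221]
contact_force: [-0.1, 0.4, -0.6]
finger_gap: 0.532
```

```bash
cat > look.py <<'E'
import sys,pickle
from bench import env
from h import *
def look(tag,qs=()):
    s=env.sense()
    im,d=env.get_image("wrist")
    cv2.imwrite(f"pics/{tag}.png",im)
    K,T=cam(env,"wrist",s)
    np.savez(f"pics/{tag}.npz",im=im,d=d,K=K,T=T,tp=s["tcp_pos"],tr=s["tcp_rot"])
    print(tag,s["clock"].round(3),s["tcp_pos"].round(4),s["tcp_rot"].round(4),"qd",np.abs(s["qd"]).max().round(3))
    for q in qs: print(q,[(np.round(r["extent"]).tolist(),round(r["conf"],2)) for r in env.boxes_of("wrist",q)][:3])
if __name__=="__main__": look(sys.argv[1],sys.argv[2:])
E
python3 look.py w1 bar bar_end_a
```

```text
Traceback (most recent call last):
  File "look.py", line 12, in <module>
    if __name__=="__main__": look(sys.argv[1],sys.argv[2:])
                             ~~~~^^^^^^^^^^^^^^^^^^^^^^^^^^
  File "look.py", line 10, in look
    print(tag,s["clock"].round(3),s["tcp_pos"].round(4),s["tcp_rot"].round(4),"qd",np.abs(s["qd"]).max().round(3))
              ^^^^^^^^^^^^^^^^
AttributeError: 'float' object has no attribute 'round'
```

View pics/w1.png

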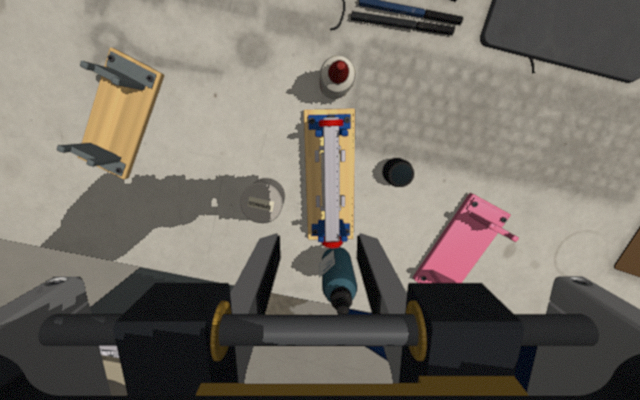

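The wrist view shows the bar in the fixture, with red collars near (331,123) and (332,244). The glue bottle is at (338,75), the lens cleaner at (340,280), the tin at (263,200), the loupe at (398,172), the true rest at (120,110) and the pink decoy at (465,240). I'll take a second view from a shifted place.

arm_command --pt "-20 0 0 0.5" --pt "-50 0 0 0.5" --pt "-70 0 0 0.5" --pt "-70 0 0 0.5" --pt "-70 0 0 0.5"

```text
clock: 2.47
tcp_pos: [0.4197, -0.3078, 0.2509]
tcp_rot: [3.141, 0.001, 0.2]
contact_force: [0.3, -0.5, -0.5]
finger_gap: 0.532
```

```bash
sed -i 's/s\["clock"\].round(3)/round(float(s["clock"]),3)/' look.py; python3 look.py w2 bar bar_end_a bar_rest
python3 - <<'E'
import cv2
im=cv2.imread("pics/w2.png"); cv2.imwrite("pics/w2c.png",cv2.resize(im[0:230,230:430],None,fx=2.6,fy=2.6,interpolation=cv2.INTER_CUBIC))
E
```

```text
w2 2.467 [ 0.4197 -0.3078  0.2509] [3.1405e+00 5.0000e-04 1.9990e-01] qd 0.036
bar [([308.0, 42.0, 32.0, 148.0], 0.63)]
bar_end_a [([310.0, 43.0, 33.0, 148.0], 0.78)]
bar_rest [([414.0, 136.0, 110.0, 113.0], 0.79), ([35.0, 0.0, 112.0, 126.0], 0.73), ([316.0, 92.0, 20.0, 59.0], 0.61)]
```

View pics/w2c.png

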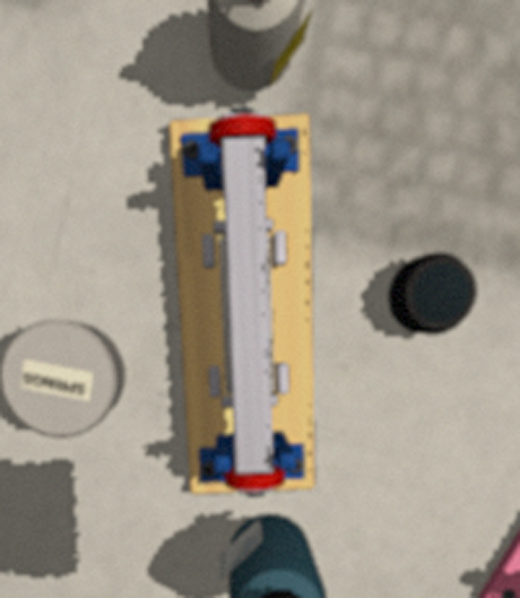

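```bash
cat > bar.py <<'E'
from h import *
import sys
def run(t,c0=(.49,-.288),rad=.12):
    f=np.load(f"pics/{t}.npz");P=cloud(f["K"],f["T"],f["d"]);im=f["im"]
    hsv=cv2.cvtColor(im,cv2.COLOR_BGR2HSV)
    near=(np.hypot(P[...,0]-c0[0],P[...,1]-c0[1])<rad)&(f["d"]>0)
    flo=near&(np.abs(P[...,2])<.01);print(t,"bench z",np.median(P[flo][:,2]).round(4))
    red=near&((hsv[...,0]<8)|(hsv[...,0]>172))&(hsv[...,1]>150)&(hsv[...,2]>80)&(P[...,2]<.1)&(P[...,2]>.03)
    n,l,st,ce=cv2.connectedComponentsWithStats(red.astype(np.uint8))
    pts=[]
    for i in range(1,n):
        if st[i,4]>20:
            q=P[l==i];w=onplane(f["K"],f["T"],ce[i],.075)[0]
            print(" red",st[i,4],ce[i].round(1),"cloud med",np.median(q,0).round(4),"zmax",np.percentile(q[:,2],95).round(4),"ray@.075",w.round(4));pts.append((ce[i],np.median(q,0)))
    top=near&(P[...,2]>.066)&(P[...,2]<.079)&(hsv[...,1]<60)&(hsv[...,2]>120)
    n,l,st,ce=cv2.connectedComponentsWithStats(top.astype(np.uint8))
    i=1+np.argmax(st[1:,4]);ys,xs=np.nonzero(l==i)
    q=P[l==i];print(" bar n",st[i,4],"z",np.median(q[:,2]).round(4))
    w=onplane(f["K"],f["T"],np.c_[xs,ys],.073)[:,:2]
    (cx,cy),(a,b),ang=cv2.minAreaRect((w*1000).astype(np.float32))
    u,s,vt=np.linalg.svd(w-w.mean(0),full_matrices=False);v=vt[0]*np.sign(vt[0,0])
    print(" bar centroid",w.mean(0).round(4),"rect",round(cx,1),round(cy,1),round(a,1),round(b,1),"yaw",np.arctan2(v[1],v[0]).round(4))
if __name__=="__main__":
    for t in sys.argv[1:]: run(t)
E
python3 bar.py w1 w2
```

```text
w1 bench z -0.0006
 red 131 [331.1 122.5] cloud med [ 0.5742 -0.2834  0.0766] zmax 0.0786 ray@.075 [ 0.5743 -0.2835  0.075 ]
 red 98 [332.3 243.9] cloud med [ 0.4277 -0.3199  0.0766] zmax 0.0784 ray@.075 [ 0.4272 -0.3201  0.075 ]
 bar n 1604 z 0.0723
 bar centroid [ 0.5045 -0.3006] rect 500.5 -301.9 144.5 17.9 yaw 0.2432
w2 bench z -0.0005
 red 169 [323.4  48.3] cloud med [ 0.5737 -0.2839  0.0765] zmax 0.0788 ray@.075 [ 0.574  -0.2839  0.075 ]
 red 111 [327.8 184.4] cloud med [ 0.4272 -0.3197  0.0764] zmax 0.0786 ray@.075 [ 0.4273 -0.3198  0.075 ]
 bar n 1937 z 0.0725
 bar centroid [ 0.5042 -0.3008] rect 500.5 -301.9 143.7 17.9 yaw 0.2451
```

arm_command --pt "20 3 10 -0.5" --pt "50 6 30 -1.5" --pt "75 9 55 -2.5" --pt "80.4 10.3 85 -2.5" --pt "80.4 10.3 110 -2.5" --pt "80.4 10.3 121 -2.5" --pt "80.4 10.3 121 -2.5" --pt "80.4 10.3 121 -2.5" --claw 44

```text
clock: 3.33
tcp_pos: [0.5027, -0.2994, 0.1296]
tcp_rot: [-3.141, 0.0, 0.249]
contact_force: [-0.4, -0.2, 0.6]
finger_gap: 0.468
```

```bash
python3 look.py w3
python3 - <<'E'
from bench import env
from h import *
s=env.sense();print(s["qpos"].round(3))
E
```

```text
w3 3.333 [ 0.5027 -0.2994  0.1296] [-3.1414e+00  4.0000e-04  2.4850e-01] qd 0.035
[ 0.478  0.626  0.017  1.779 -0.015  0.735 -0.819]
```

View pics/w3.png

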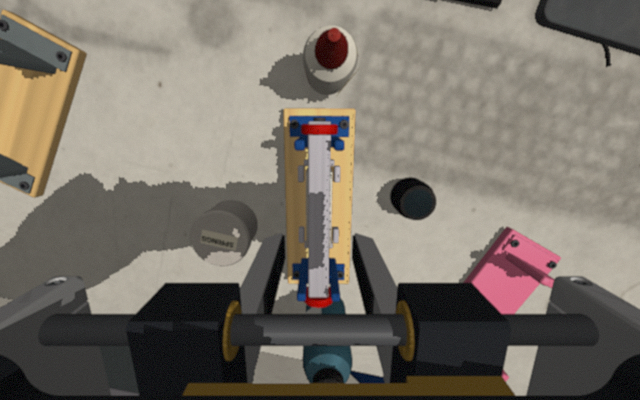

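```bash
python3 bar.py w3
python3 - <<'E'
from h import *
f=np.load("pics/w3.npz")
# bar center & ends in tool frame
R_=R.from_euler("xyz",f["tr"]).as_matrix()
for p in [(.5005,-.3019,.064)]:
    print((R_.T@(np.array(p)-f["tp"])*1000).round(1))
E
```

```text
w3 bench z -0.0006
 red 307 [319.3 129. ] cloud med [ 0.5741 -0.2834  0.0765] zmax 0.0786 ray@.075 [ 0.5741 -0.2834  0.075 ]
 red 225 [318.7 301.6] cloud med [ 0.4278 -0.3204  0.0762] zmax 0.0782 ray@.075 [ 0.4272 -0.3203  0.075 ]
 bar n 2258 z 0.0723
 bar centroid [ 0.5116 -0.3002] rect 500.1 -302.0 143.4 17.8 yaw 0.2527
[-2.7  1.9 65.6]
```

arm_command --pt "-2.7 1.6 15 0" --pt "-2.7 1.6 40 0" --pt "-2.7 1.6 62 0" --pt "-2.7 1.6 77 0" --pt "-2.7 1.6 83 0" --pt "-2.7 1.6 83 0" --pt "-2.7 1.6 83 0"

```text
clock: 3.97
tcp_pos: [0.5013, -0.3022, 0.0479]
tcp_rot: [3.14, -0.002, 0.248]
contact_force: [0.3, -1.0, 1.2]
finger_gap: 0.47
```

Run:
```python
from bench import env
import numpy as np
s=env.sense();print(s["tcp_pos"].round(4),s["tcp_rot"].round(4),s["contact_force"].round(2))
R_=None
```

```text
[ 0.5013 -0.3022  0.0479] [ 3.1399e+00 -1.7000e-03  2.4830e-01] [ 0.3  -1.01  1.25]
```

arm_command --pt "0 0 1 0" --pt "0 0 1 0" --pt "0 0 1 0" --pt "0 0 1 0" --pt "0 0 1 0" --pt "0 0 1 0" --pt "0 0 1 0" --claw 10 --squeeze 30

```text
clock: 4.55
tcp_pos: [0.5006, -0.3015, 0.046]
tcp_rot: [3.141, -0.0, 0.248]
contact_force: [-0.3, 1.3, 5.6]
finger_gap: 0.193
```

arm_command --pt "0 0 -2 0" --pt "0 0 -6 0" --pt "0 0 -12 0" --pt "0 0 -20 0" --pt "0 0 -30 0" --pt "0 0 -42 0" --pt "0 0 -56 0" --pt "0 0 -72 0" --pt "0 0 -90 0" --pt "0 0 -108 0" --pt "0 0 -122 0" --pt "0 0 -130 0"

```text
clock: 5.55
tcp_pos: [0.5014, -0.3021, 0.1785]
tcp_rot: [3.139, -0.003, 0.248]
contact_force: [0.7, -0.3, -2.2]
finger_gap: 0.192
```

```bash
python3 look.py w4
python3 - <<'E'
from bench import env
print(env.sense()["finger_gap"],env.sense()["contact_force"])
E
```

```text
w4 5.55 [ 0.5014 -0.3021  0.1785] [ 3.1389e+00 -2.9000e-03  2.4840e-01] qd 0.191
0.18832701191353352 [ 0.45150061 -0.66032784 -1.99665034]
```

View pics/w4.png

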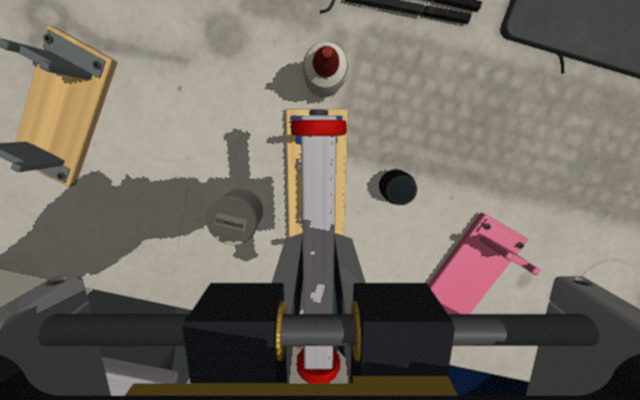

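arm_command --pt "-1 -6 -5 1" --pt "-2 -20 -12 4" --pt "-4 -42 -20 8" --pt "-6 -66 -20 12" --pt "-9 -92 -20 16" --pt "-11 -120 -20 20" --pt "-14 -148 -20 24" --pt "-16 -174 -20 28" --pt "-18 -198 -20 31" --pt "-20 -216 -20 32" --pt "-21 -227 -20 32" --pt "-21 -230 -20 32"

```text
clock: 6.6
tcp_pos: [0.4221, -0.0816, 0.1952]
tcp_rot: [-3.141, 0.002, -0.307]
contact_force: [0.2, -0.7, -1.8]
finger_gap: 0.192
```

arm_command --pt "0 0 0 0" --pt "0 0 0 0"

```text
clock: 6.77
tcp_pos: [0.4239, -0.0846, 0.1955]
tcp_rot: [3.141, -0.001, -0.311]
contact_force: [-0.2, -0.6, -2.2]
finger_gap: 0.19
```

```bash
python3 look.py w5 bar_rest bar
```

```text
w5 6.767 [ 0.4239 -0.0846  0.1955] [ 3.1412e+00 -7.0000e-04 -3.1060e-01] qd 0.014
bar_rest [([628.0, 85.0, 11.0, 46.0], 0.86), ([176.0, 62.0, 85.0, 140.0], 0.61)]
bar [([288.0, 114.0, 62.0, 266.0], 0.87)]
```

View pics/w5.png

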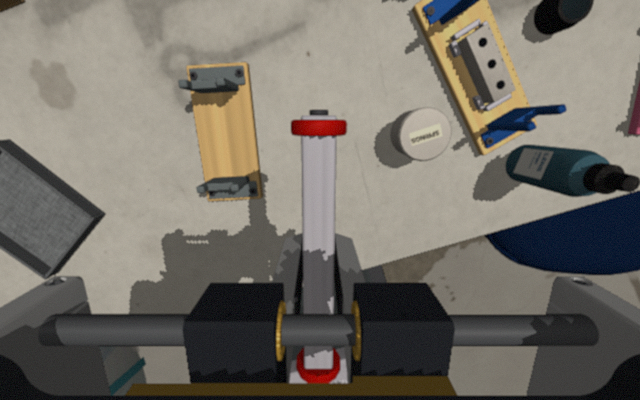

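The rest is fully visible in the wrist view, at about (222,132), with grey posts at (215,78) and (228,188). The fixture at (485,70) is now open, with the block still in it and everything else upright.

```bash
cat > rest.py <<'E'
from h import *
import sys
def run(t,c0=(.515,.003),dbg=False):
    f=np.load(f"pics/{t}.npz");K,T=f["K"],f["T"];P=cloud(K,T,f["d"]);im=f["im"]
    hsv=cv2.cvtColor(im,cv2.COLOR_BGR2HSV)
    near=(np.hypot(P[...,0]-c0[0],P[...,1]-c0[1])<.11)&(f["d"]>0)
    base=near&(np.abs(P[...,2]-.012)<.006)&(hsv[...,1]>60)&(hsv[...,0]>8)&(hsv[...,0]<28)
    print(t,"base n",base.sum(),"z",np.median(P[base][:,2]).round(4))
    ys,xs=np.nonzero(base);w=onplane(K,T,np.c_[xs,ys],.012)[:,:2]*1000
    r=cv2.minAreaRect(w.astype(np.float32));print(" base rect",np.round(r[0],1),np.round(r[1],1),round(r[2],2))
    post=near&(P[...,2]>.03)&(P[...,2]<.08)&(hsv[...,1]<90)
    n,l,st,ce=cv2.connectedComponentsWithStats(post.astype(np.uint8))
    for i in range(1,n):
        if st[i,4]<40: continue
        q=P[l==i];print(" post",st[i,4],ce[i].round(1),"zmax",np.percentile(q[:,2],97).round(4))
        for nm,m in [("top",(q[:,2]>.061)),("seat",(q[:,2]>.050)&(q[:,2]<.058))]:
            if m.sum()>6:
                h=q[m][:,:2]*1000; r=cv2.minAreaRect(h.astype(np.float32))
                print("   ",nm,m.sum(),"z",np.median(q[m][:,2]).round(4),"mean",h.mean(0).round(1),"rect",np.round(r[0],1),np.round(r[1],1),round(r[2],2))
if __name__=="__main__":
    for t in sys.argv[1:]: run(t)
E
python3 rest.py w5 w1
python3 - <<'E'
import cv2
im=cv2.imread("pics/w5.png"); cv2.imwrite("pics/w5c.png",cv2.resize(im[50:210,150:350],None,fx=3.5,fy=3.5,interpolation=cv2.INTER_CUBIC))
E
```

```text
w5 base n 5746 z 0.0115
 base rect [518.6  -1. ] [ 70.3 158.8] 75.35
 post 605 [207.4  84.2] zmax 0.0673
    top 179 z 0.0659 mean [569.3 -14. ] rect [569.4 -13.6] [45.6  8. ] 74.83
    seat 272 z 0.0544 mean [569.3 -12.9] rect [569.5 -14.5] [44.4  8.3] 75.46
 post 511 [222.1 184.4] zmax 0.067
    top 138 z 0.0658 mean [467.7  13.1] rect [467.5  13. ] [45.3  7.9] 75.42
    seat 213 z 0.0545 mean [468.2  13.1] rect [467.3  12.3] [43.9  8. ] 74.91
w1 base n 4435 z 0.0114
 base rect [519.3  -2.2] [ 72.2 159. ] 75.31
 post 554 [109.4  74. ] zmax 0.0672
    top 152 z 0.0659 mean [570.5 -14.2] rect [570.3 -13.7] [46.2  7.9] 75.06
    seat 211 z 0.0543 mean [571.1 -12.9] rect [569.9 -14.4] [44.4  8.3] 75.17
 post 656 [ 86.4 153.2] zmax 0.0667
    top 127 z 0.0654 mean [468.7  13. ] rect [468.   13.1] [46.2  9.1] 75.63
    seat 217 z 0.0541 mean [469.1  12.9] rect [467.7  12.2] [43.4  8.7] 75.72
```

View pics/w5c.png

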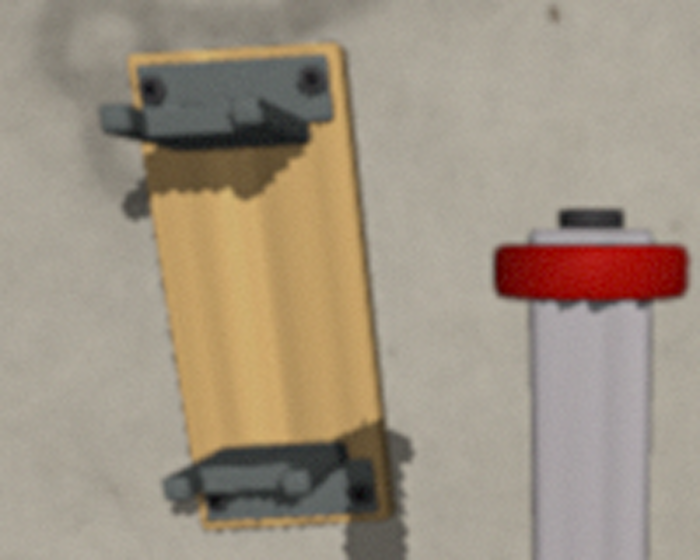

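Run:
```python
from h import *
f=np.load("pics/w5.npz");H=np.linalg.inv
Rt=R.from_euler("xyz",f["tr"]).as_matrix()
P=(cloud(f["K"],f["T"],f["d"])-f["tp"])@Rt*1000  # tool frame mm
hsv=cv2.cvtColor(f["im"],cv2.COLOR_BGR2HSV)
red=((hsv[...,0]<8)|(hsv[...,0]>172))&(hsv[...,1]>150)&(hsv[...,2]>80)&(np.abs(P[...,1])<25)&(np.abs(P[...,0])<100)&(P[...,2]<20)
n,l,st,ce=cv2.connectedComponentsWithStats(red.astype(np.uint8))
for i in range(1,n):
    if st[i,4]>20:
        q=P[l==i];print(st[i,4],ce[i].round(1),np.median(q,0).round(1),q.min(0).round(1),q.max(0).round(1))
top=(np.abs(P[...,1])<9)&(P[...,0]>15)&(P[...,0]<68)&(np.abs(P[...,2]+26)<8)
q=P[top];A=np.c_[q[:,:2],np.ones(len(q))];print(len(q),np.linalg.lstsq(A,q[:,2],rcond=None)[0].round(4), q[:,1].mean().round(2))
```

```text
803 [318.7 127.2] [ 76.4   1.7 -30.7] [  72.5  -12.2 -178.8] [ 79.7  15.1 -21.8]
605 [319.1 371.6] [-72.6   2.5 -29. ] [ -78.8  -12.6 -178.8] [78.2 15.2 -9.8]
2974 [-5.0000e-04 -8.1000e-03 -2.6418e+01] 0.85
```

arm_command --pt "4 -8 0 -0.5" --pt "14 -24 0 -1" --pt "28 -48 0 -2" --pt "42 -72 0 -3.1" --pt "54 -92 5 -3.1" --pt "62 -106 15 -3.1" --pt "64.5 -110 30 -3.1" --pt "64.5 -110 48 -3.1" --pt "64.5 -110 64 -3.1" --pt "64.5 -110 73 -3.1" --pt "64.5 -110 75 -3.1" --pt "64.5 -110 75 -3.1"

```text
clock: 7.92
tcp_pos: [0.5184, 0.0013, 0.12]
tcp_rot: [3.141, 0.001, -0.256]
contact_force: [0.5, 0.3, -1.4]
finger_gap: 0.187
```

arm_command --pt "0 0 0 0" --pt "0 0 0 0"

```text
clock: 8.08
tcp_pos: [0.5193, 0.0013, 0.1214]
tcp_rot: [-3.141, -0.002, -0.256]
contact_force: [-0.1, -0.6, -1.4]
finger_gap: 0.191
```

```bash
python3 look.py w6; python3 rest.py w6
```

```text
w6 8.083 [0.5193 0.0013 0.1214] [-3.141e+00 -1.900e-03 -2.561e-01] qd 0.003
w6 base n 3036 z 0.0113
 base rect [539.7  -5.2] [ 69.2 116. ] 75.34
 post 144 [295.7 155.3] zmax 0.0673
    top 107 z 0.066 mean [574.7   4.4] rect [574.6   4.4] [8.  7.2] 74.44
    seat 14 z 0.0557 mean [574.7   1.2] rect [575.5   1.8] [10.4  4.9] 27.83
 post 119 [340.9 155.5] zmax 0.0674
    top 99 z 0.0662 mean [565.4 -30.9] rect [565.5 -30.8] [7.9 7.2] 76.21
```

View pics/w6.png

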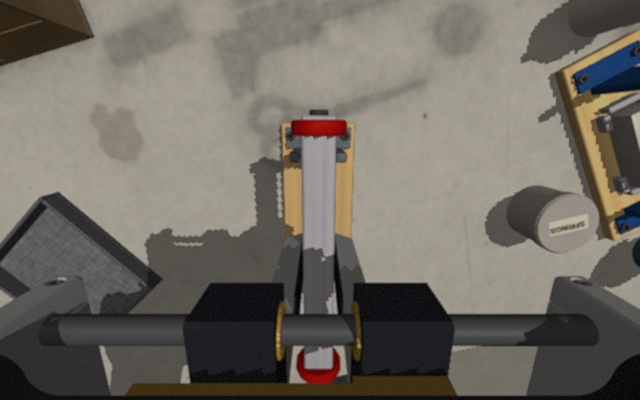

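arm_command --pt "0 0 6 0" --pt "0 0 18 0" --pt "0 0 32 0" --pt "0 0 45 0" --pt "0 0 56 0" --pt "0 0 63 0" --pt "0 0 67 0" --pt "0 0 70 0" --pt "0 0 71.5 0" --pt "0 0 72 0" --pt "0 0 72 0"

```text
clock: 9.05
tcp_pos: [0.5188, 0.0013, 0.0488]
tcp_rot: [-3.141, -0.001, -0.256]
contact_force: [-0.1, 0.4, -2.2]
finger_gap: 0.191
```

Run:
```python
from bench import env
import numpy as np
s=env.sense();print(s["tcp_pos"].round(4),s["tcp_rot"].round(4),s["contact_force"].round(2),s["finger_gap"])
```

```text
[0.5188 0.0013 0.0488] [-3.1414e+00 -8.0000e-04 -2.5590e-01] [-0.09  0.37 -2.25] 0.1907924052691065
```

arm_command --pt "0 0 0.5 0" --pt "0 0 1 0" --pt "0 0 1.3 0" --pt "0 0 1.3 0"

```text
clock: 9.38
tcp_pos: [0.5185, 0.0014, 0.0473]
tcp_rot: [-3.142, -0.0, -0.256]
contact_force: [0.0, 0.1, -2.1]
finger_gap: 0.19
```

arm_command --pt "0 0 0.4 0" --pt "0 0 0.8 0" --pt "0 0 0.8 0"

```text
clock: 9.63
tcp_pos: [0.5184, 0.0014, 0.0463]
tcp_rot: [-3.142, 0.0, -0.256]
contact_force: [-0.4, 0.0, -2.9]
finger_gap: 0.189
```

arm_command --pt "0 0 0.4 0" --pt "0 0 0.8 0" --pt "0 0 0.8 0"

```text
clock: 9.88
tcp_pos: [0.5185, 0.0013, 0.046]
tcp_rot: [-3.141, -0.0, -0.256]
contact_force: [-1.9, 0.0, 4.4]
finger_gap: 0.193
```

arm_command --pt "0 0 0 0" --pt "0 0 0 0" --pt "0 0 0 0" --pt "0 0 0 0" --claw 44

```text
clock: 10.22
tcp_pos: [0.5186, 0.0013, 0.0455]
tcp_rot: [-3.142, -0.0, -0.256]
contact_force: [-0.1, 0.7, 0.4]
finger_gap: 0.434
```

arm_command --pt "0 0 -5 0" --pt "0 0 -20 0" --pt "0 0 -45 0" --pt "0 0 -80 0" --pt "0 0 -115 0" --pt "-20 0 -145 0" --pt "-40 0 -160 0" --pt "-40 0 -160 0" --pt "-40 0 -160 0"

```text
clock: 10.97
tcp_pos: [0.48, 0.0117, 0.2067]
tcp_rot: [-3.141, -0.002, -0.255]
contact_force: [0.1, -0.3, -0.8]
finger_gap: 0.472
```

```bash
python3 look.py w7
python3 - <<'E'
import bar
bar.run("w7",(.5185,0))
E
```

```text
w7 10.967 [0.48   0.0117 0.2067] [-3.1405e+00 -2.3000e-03 -2.5520e-01] qd 0.054
w7 bench z -0.0006
 red 198 [319.1  83.5] cloud med [ 0.5915 -0.0195  0.0765] zmax 0.0785 ray@.075 [ 0.5917 -0.0195  0.075 ]
 red 153 [318.5 228. ] cloud med [0.446  0.0192 0.0761] zmax 0.0781 ray@.075 [0.4461 0.019  0.075 ]
 bar n 2249 z 0.0724
 bar centroid [ 0.5221 -0.0011] rect 518.3 -0.4 17.0 143.9 yaw -0.2596
```

View pics/w7.png

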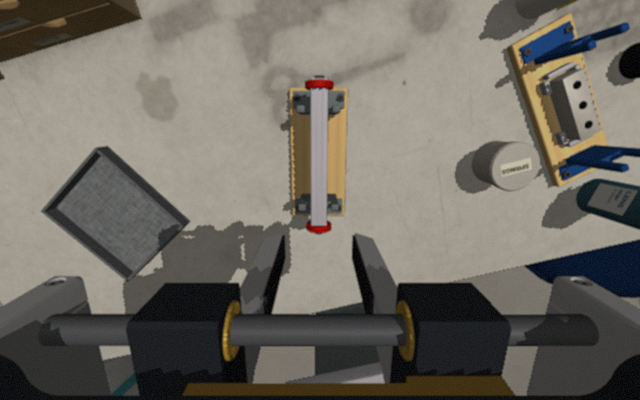

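The bar lies in both notches, with collars at (319,84) and (319,228), both at z about 0.076, so it is level. The tray is at (115,212). Next is the block.

arm_command --pt "3 15 -10 -2" --pt "7 50 -25 -6" --pt "12 88 -35 -11" --pt "17 126 -35 -16" --pt "22 164 -35 -20" --pt "27 202 -35 -24" --pt "32 240 -35 -28" --pt "37 275 -35 -28.6" --pt "42 305 -35 -28.6" --pt "44 322 -35 -28.6" --pt "44.3 328.5 -35 -28.6" --pt "44.3 328.5 -35 -28.6"

```text
clock: 12.02
tcp_pos: [0.4386, -0.3194, 0.239]
tcp_rot: [-3.141, 0.002, 0.24]
contact_force: [0.4, -0.0, -0.6]
finger_gap: 0.466
```

arm_command --pt "0 0 0 0" --pt "0 0 0 0"

```text
clock: 12.18
tcp_pos: [0.4401, -0.3156, 0.24]
tcp_rot: [-3.14, 0.0, 0.246]
contact_force: [0.6, 0.6, -0.0]
finger_gap: 0.466
```

```bash
python3 look.py w8 steel_block;  python3 - <<'E'
from h import *
im=cv2.imread("pics/w8.png"); cv2.imwrite("pics/w8c.png",cv2.resize(im[0:230,220:420],None,fx=2.6,fy=2.6,interpolation=cv2.INTER_CUBIC))
E
```

```text
w8 12.183 [ 0.4401 -0.3156  0.24  ] [-3.1399e+00  1.0000e-04  2.4570e-01] qd 0.012
steel_block [([308.0, 102.0, 24.0, 64.0], 0.62)]
```

View pics/w8c.png

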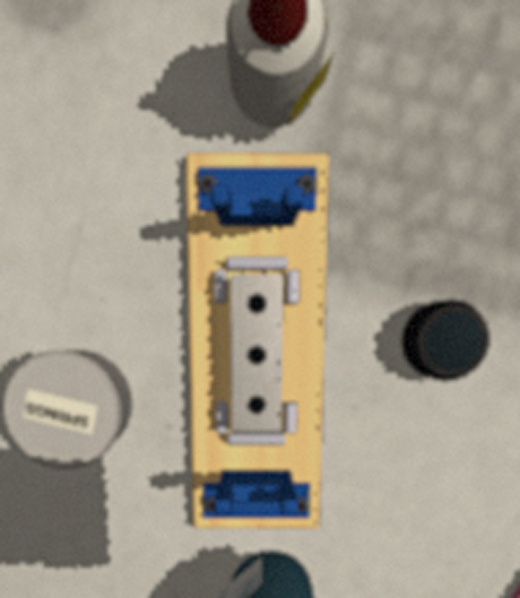

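The block sits in its guides with holes up. Its top is centred at about pixel (318,136), aligned with the fixture, and everything else still stands.

```bash
cat > blk.py <<'E'
from h import *
import sys
def run(t,c0=(.50,-.302),z0=.037):
    f=np.load(f"pics/{t}.npz");K,T=f["K"],f["T"];P=cloud(K,T,f["d"])
    m=(np.hypot(P[...,0]-c0[0],P[...,1]-c0[1])<.055)&(np.abs(P[...,2]-z0)<.006)
    n,l,st,ce=cv2.connectedComponentsWithStats(m.astype(np.uint8));i=1+np.argmax(st[1:,4])
    ys,xs=np.nonzero(l==i);q=P[l==i];zz=np.median(q[:,2])
    r=cv2.minAreaRect((onplane(K,T,np.c_[xs,ys],z0)[:,:2]*1000).astype(np.float32))
    A=np.c_[q[:,:2]-q[:,:2].mean(0),np.ones(len(q))];co=np.linalg.lstsq(A,q[:,2],rcond=None)[0]
    print(t,"n",st[i,4],"px",ce[i].round(1),"z",zz.round(4),"rect",np.round(r[0],1),np.round(r[1],1),round(r[2],2),"tilt",co[:2].round(3))
    Rt=R.from_euler("xyz",f["tr"]).as_matrix()
    print("  in tool mm",((np.array([r[0][0]/1e3,r[0][1]/1e3,z0])-f["tp"])@Rt*1000).round(1))
if __name__=="__main__":
    for t in sys.argv[1:]: run(t)
E
python3 blk.py w8
```

```text
w8 n 1212 px [318.5 134.9] z 0.0364 rect [ 500.6 -301.8] [73.8 24.6] 14.07 tilt [ 0.004 -0.002]
  in tool mm [ 62.1   1.7 203. ]
```

arm_command --pt "15 0 15 0" --pt "40 0 45 0" --pt "58 0 80 0" --pt "62 0 105 0" --pt "62 0 110 0" --pt "62 0 110 0" --pt "62 0 110 0"

```text
clock: 12.87
tcp_pos: [0.4996, -0.3029, 0.1316]
tcp_rot: [3.141, -0.0, 0.243]
contact_force: [-0.1, 0.4, -0.1]
finger_gap: 0.468
```

```bash
python3 look.py w9; python3 blk.py w9
```

```text
w9 12.867 [ 0.4996 -0.3029  0.1316] [ 3.1408e+00 -3.0000e-04  2.4330e-01] qd 0.027
w9 n 1939 px [316.  202.9] z 0.0364 rect [ 501.  -301.7] [74.9 24.9] 13.91 tilt [-0.003 -0.001]
  in tool mm [ 1.6 -0.9 94.6]
```

View pics/w9.png

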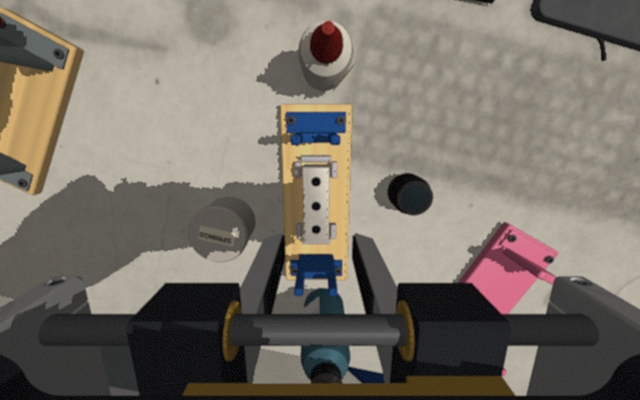

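arm_command --pt "1.3 -1.3 12 0" --pt "1.3 -1.3 36 0" --pt "1.3 -1.3 62 0" --pt "1.3 -1.3 84 0" --pt "1.3 -1.3 100 0" --pt "1.3 -1.3 109 0" --pt "1.3 -1.3 112 0" --pt "1.3 -1.3 113 0" --pt "1.3 -1.3 113 0" --pt "1.3 -1.3 113 0"

```text
clock: 13.75
tcp_pos: [0.5015, -0.3017, 0.019]
tcp_rot: [3.14, -0.002, 0.243]
contact_force: [-0.7, -0.8, -0.9]
finger_gap: 0.471
```

arm_command --pt "0 0 1 0" --pt "0 0 2 0" --pt "0 0 2 0" --pt "0 0 2 0" --pt "0 0 2 0" --pt "0 0 2 0" --pt "0 0 2 0" --pt "0 0 2 0" --claw 15 --squeeze 40

```text
clock: 14.42
tcp_pos: [0.5006, -0.3009, 0.0158]
tcp_rot: [-3.141, -0.0, 0.243]
contact_force: [-0.3, 1.1, 4.2]
finger_gap: 0.265
```

arm_command --pt "0 0 -2 0" --pt "0 0 -6 0" --pt "0 0 -14 0" --pt "0 0 -26 0" --pt "0 0 -42 0" --pt "0 0 -60 0" --pt "0 0 -80 0" --pt "0 0 -102 0" --pt "0 0 -124 0" --pt "0 0 -145 0" --pt "0 0 -160 0" --pt "0 0 -170 0"

```text
clock: 15.42
tcp_pos: [0.5012, -0.3016, 0.1885]
tcp_rot: [3.139, -0.003, 0.243]
contact_force: [-0.0, -0.5, -3.9]
finger_gap: 0.264
```

```bash
cat > tray.py <<'E'
from h import *
import sys
def run(t,c0=(.506,.283),rad=.1):
    if t=="top":
        from bench import env
        K,T=cam(env,"top");d=np.load("pics/top0.npy");im=cv2.imread("pics/top0.png");tp=None
    else:
        f=np.load(f"pics/{t}.npz");K,T,d,im=f["K"],f["T"],f["d"],f["im"]
    P=cloud(K,T,d);hsv=cv2.cvtColor(im,cv2.COLOR_BGR2HSV)
    near=(np.hypot(P[...,0]-c0[0],P[...,1]-c0[1])<rad)&(d>0)
    for nm,lo,hi,z in [("rim",.018,.026,.022),("wall+",.008,.026,None)]:
        m=near&(P[...,2]>lo)&(P[...,2]<hi)
        q=P[m][:,:2]*1000
        r=cv2.minAreaRect(q.astype(np.float32));print(t,nm,m.sum(),"z",np.median(P[m][:,2]).round(4),np.round(r[0],1),np.round(r[1],1),round(r[2],2))
    m=near&(np.abs(P[...,2]-.003)<.004)&(np.hypot(P[...,0]-c0[0],P[...,1]-c0[1])<.04);print(" floor z",np.median(P[m][:,2]).round(4) if m.any() else None)
if __name__=="__main__":
    for t in sys.argv[1:]: run(t)
E
python3 look.py w10; python3 tray.py w7 w5 top
```

```text
w10 15.417 [ 0.5012 -0.3016  0.1885] [ 3.1392e+00 -2.5000e-03  2.4300e-01] qd 0.25
w7 rim 1543 z 0.021 [508.2 280.1] [140.  121.9] 28.29
w7 wall+ 2913 z 0.0186 [508.3 280. ] [140.1 122.1] 28.35
 floor z 0.0044
w5 rim 1077 z 0.0209 [504.1 277.5] [131.4 122.1] 28.17
w5 wall+ 2364 z 0.0173 [508.5 279.8] [141.5 122.2] 28.26
 floor z 0.0045
top rim 179 z 0.0221 [506.2 280.9] [142.3 119.9] 28.08
top wall+ 551 z 0.0121 [505.7 282. ] [156.6 173. ] 18.27
 floor z 0.0037
```

View pics/w10.png

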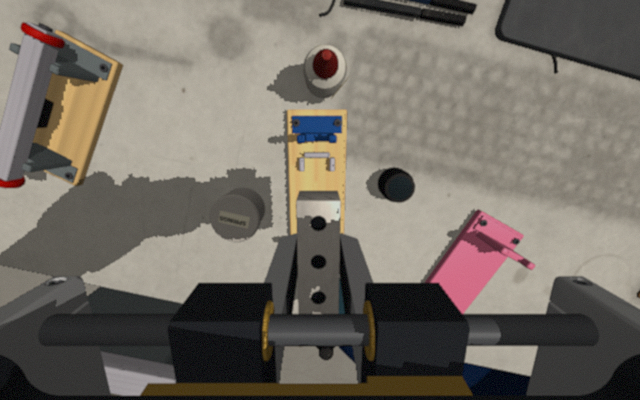

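arm_command --pt "1.5 -6 0 0" --pt "5 -20 0 0" --pt "11 -42 0 0" --pt "19 -73 0 0" --pt "28 -107 0 0" --pt "37 -141 0 0" --pt "45 -174 0 0" --pt "54 -208 0 0" --pt "63 -242 0 0" --pt "72 -276 0 0" --pt "81 -310 0 0" --pt "89 -343 0 0"

```text
clock: 16.47
tcp_pos: [0.5022, 0.0566, 0.1844]
tcp_rot: [-3.14, 0.003, 0.245]
contact_force: [0.6, 0.6, -4.8]
finger_gap: 0.261
```

arm_command --pt "9 -34 0 -2" --pt "18 -68 0 -4" --pt "26 -102 0 -6" --pt "34 -134 0 -8" --pt "42 -162 0 -10" --pt "48 -186 0 -12" --pt "53 -204 0 -13.5" --pt "56 -215 0 -14.3" --pt "57.5 -220 0 -14.3" --pt "57.5 -220 0 -14.3" --pt "57.5 -220 0 -14.3"

```text
clock: 17.38
tcp_pos: [0.5071, 0.2789, 0.1852]
tcp_rot: [3.14, 0.001, 0.491]
contact_force: [0.4, -0.8, -3.1]
finger_gap: 0.262
```

```bash
python3 look.py w11; python3 tray.py w11
```

```text
w11 17.383 [0.5071 0.2789 0.1852] [3.1403e+00 1.4000e-03 4.9090e-01] qd 0.016
w11 rim 1254 z 0.0211 [508.8 281. ] [138.7 120.2] 28.22
w11 wall+ 1567 z 0.0209 [508.8 281. ] [138.7 120.2] 28.22
 floor z 0.0044
```

View pics/w11.png

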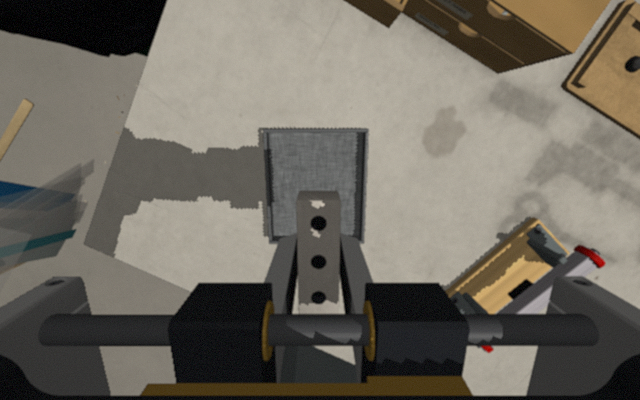

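The block is over the tray, parallel to it, with holes up at (318,222), (318,262) and (318,297). I'll lower it now.

arm_command --pt "1 -1 10 0" --pt "1 -1 34 0" --pt "1 -1 64 0" --pt "1 -1 94 0" --pt "1 -1 120 0" --pt "1 -1 140 0" --pt "1 -1 153 0" --pt "1 -1 162 0" --pt "1 -1 168 0" --pt "1 -1 171 0" --pt "1 -1 172 0" --pt "1 -1 172 0"

```text
clock: 18.43
tcp_pos: [0.5081, 0.2821, 0.0141]
tcp_rot: [3.142, -0.001, 0.493]
contact_force: [0.2, 1.1, -3.0]
finger_gap: 0.265
```

arm_command --pt "0 0 0.5 0" --pt "0 0 1 0" --pt "0 0 1.5 0" --pt "0 0 1.5 0"

```text
clock: 18.77
tcp_pos: [0.5077, 0.2822, 0.0124]
tcp_rot: [-3.142, -0.001, 0.493]
contact_force: [-0.1, 0.3, -3.2]
finger_gap: 0.265
```

arm_command --pt "0 0 0.6 0" --pt "0 0 1.2 0" --pt "0 0 1.8 0" --pt "0 0 2.4 0" --pt "0 0 2.4 0" --pt "0 0 2.4 0"

```text
clock: 19.27
tcp_pos: [0.5075, 0.282, 0.0096]
tcp_rot: [3.142, 0.0, 0.493]
contact_force: [-1.5, -0.3, -4.1]
finger_gap: 0.264
```

arm_command --pt "0 0 0.4 0" --pt "0 0 0.8 0" --pt "0 0 0.8 0" --pt "0 0 0.8 0"

```text
clock: 19.6
tcp_pos: [0.5076, 0.282, 0.0089]
tcp_rot: [3.142, -0.0, 0.493]
contact_force: [-0.6, -0.6, -3.9]
finger_gap: 0.261
```

arm_command --pt "0 0 0.3 0" --pt "0 0 0.6 0" --pt "0 0 0.6 0" --pt "0 0 0.6 0"

```text
clock: 19.93
tcp_pos: [0.5076, 0.282, 0.0083]
tcp_rot: [3.142, -0.0, 0.493]
contact_force: [0.1, -0.2, -3.6]
finger_gap: 0.262
```

arm_command --pt "0 0 0.3 0" --pt "0 0 0.6 0" --pt "0 0 0.6 0" --pt "0 0 0.6 0"

```text
clock: 20.27
tcp_pos: [0.5076, 0.282, 0.0078]
tcp_rot: [3.142, -0.0, 0.493]
contact_force: [0.0, 0.3, -1.6]
finger_gap: 0.26
```

arm_command --pt "0 0 0.2 0" --pt "0 0 0.4 0" --pt "0 0 0.4 0"

```text
clock: 20.52
tcp_pos: [0.5076, 0.2821, 0.0078]
tcp_rot: [3.142, -0.0, 0.493]
contact_force: [-1.5, -0.7, 5.2]
finger_gap: 0.263
```

Seated (+5 N), so I'll release and withdraw straight up.

arm_command --pt "0 0 0 0" --pt "0 0 0 0" --pt "0 0 0 0" --pt "0 0 0 0" --pt "0 0 0 0" --claw 45

```text
clock: 20.93
tcp_pos: [0.5077, 0.2821, 0.0072]
tcp_rot: [3.142, -0.0, 0.493]
contact_force: [0.7, -0.3, 0.4]
finger_gap: 0.479
```

arm_command --pt "0 0 -4 0" --pt "0 0 -14 0" --pt "0 0 -35 0" --pt "0 0 -65 0" --pt "0 0 -100 0" --pt "0 0 -135 0" --pt "-20 0 -170 0" --pt "-50 0 -200 0" --pt "-75 0 -220 0" --pt "-80 0 -225 0" --pt "-80 0 -225 0"

```text
clock: 21.85
tcp_pos: [0.437, 0.2442, 0.2349]
tcp_rot: [-3.141, -0.004, 0.493]
contact_force: [-0.0, 0.7, -0.3]
finger_gap: 0.48
```

```bash
python3 look.py w12
python3 - <<'E'
import blk; blk.run("w12",(.508,.281),.029)
import bar; bar.run("w12",(.5185,0),.13)
from bench import env
import cv2,numpy as np
from h import *
im,d=env.get_image("top");cv2.imwrite("pics/top1.png",cv2.resize(im[130:270,170:510],None,fx=2.35,fy=2.35,interpolation=cv2.INTER_CUBIC))
im,d=env.get_image("scene");cv2.imwrite("pics/scene1.png",im)
print(env.sense()["clock"])
E
```

```text
w12 21.85 [0.437  0.2442 0.2349] [-3.1413 -0.0043  0.4929] qd 0.077
w12 n 1212 px [318.5 121. ] z 0.0285 rect [508.  280.6] [72.7 24.5] 28.24 tilt [0.003 0.001]
  in tool mm [ 78.9   1.6 206.3]
w12 bench z -0.0005
 red 135 [575.9 179.4] cloud med [ 0.5926 -0.0136  0.0766] zmax 0.0787 ray@.075 [ 0.5928 -0.0148  0.075 ]
 red 101 [473.3 265.3] cloud med [0.4464 0.0262 0.0759] zmax 0.0786 ray@.075 [0.4463 0.0251 0.075 ]
 bar n 1561 z 0.0724
 bar centroid [5.211e-01 3.000e-04] rect 518.6 0.8 17.9 143.5 yaw -0.2594
22.0
```

View pics/w12.png

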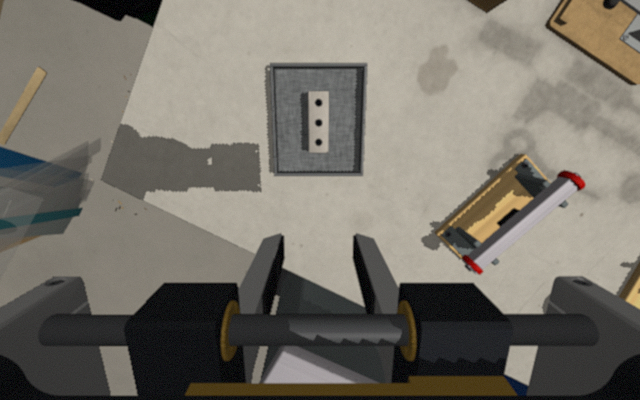

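View pics/top1.png

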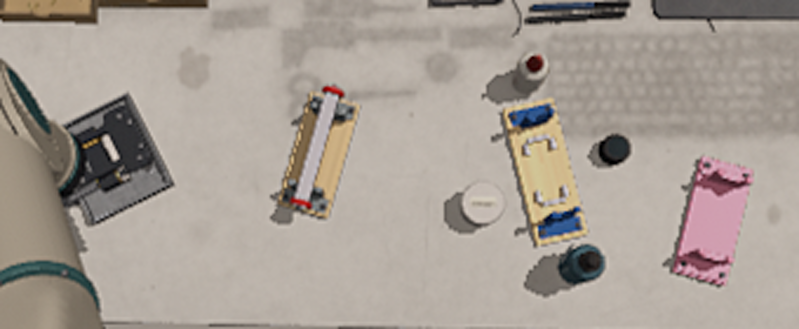

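View pics/scene1.png

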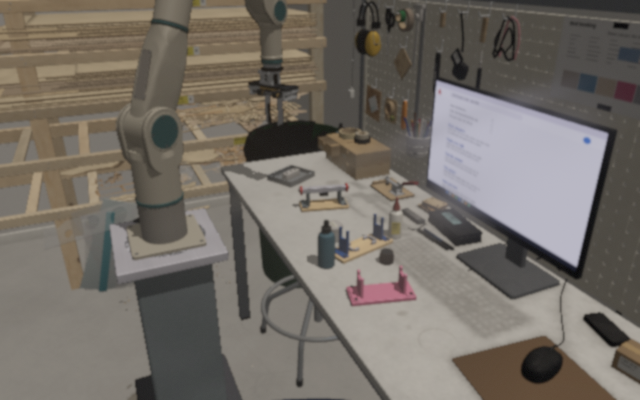

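The block lies flat in the tray, with holes up at (318,122) and its top at z 0.0285. The bar rests level in both notches, and the bottles, tin and loupe are where they started. The gripper is clear, so I'm handing in.

```bash
python3 -c "
from bench import env
print(env.close_job())"
```

```text
the job is handed in; nothing more can be done
None
```

The job is done and handed in at about 22 s of the 64 s allowed.

**What I did:** I gripped the bar at its middle and lifted it straight up and level out of both brackets. I laid it in the two notches of the ply and grey rest, not the pink look-alike. Then I took the steel block out of the fixture, lowered it into the tray until it touched the floor at about 5 N, and let go.

**Last checks:**
- **Bar:** both collars measured the same height to within 1 mm. Its middle is at (0.518, 0.000) m, over the rest's centre, at yaw -0.26.
- **Block:** it lies flat with its holes up. Its top is at z 0.0285 m (0.029 m expected) and it is centred in the tray to within about 1 mm.
- **Bystanders:** both bottles, the tin and the loupe look unmoved in the top view. I compared them by eye and did not measure them again.
- **Disagreement:** the wrist camera read about 1 to 1.5 mm off sideways, within its stated accuracy. I allowed for this when placing the bar and gripping the block.

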